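# Lock the kiln control box cover with its slot key

## Robot

A 6-joint arm with a two-finger parallel gripper is mounted at the origin on a cart in front of the work surface, level with it; the furniture and walls round the work are solid. World frame = base frame: x ahead of the robot, y to its left, z up, the work surface at z = 0. Lengths are in mm, angles in rad, forces in N, time in s.
With the tool pointing down it reaches from about 275 to 750 mm from the base axis. Payload 10.2 kg.
Tool frame: the origin (TCP) lies at the very end of the fingers, on their centre line; the grasp point (between the pads) lies 19 mm behind it; z points along the fingers, y is the line along which they close (so a half turn about z gives the same grasp; the last joint's range is limited). The gripper opens to 85 mm and grips with 20 to 120 N. Pads are 22 mm wide; open, the fingers measure 114 mm over their backs; the gripper's body (76 mm by 85 mm) begins 54 mm behind the grasp point. The pads swing forward as they close: fully open they stand 13 mm farther back than shut.
Start: joints at [1.034, 0.313, 1.498, -0, 1.331, -0.223], TCP at [162.067, 499.365, 231.294] pointing down, gripper open.
Joint ranges: [-2.94, 2.94], [-0.97, 2.17], [0.19, 2.56], [-1.23, 4.37], [0.02, 3.11], [-2.88, 2.88]. Speed limits (rad/s): [2.39, 2.39, 3.01, 3.14, 3.14, 3.14].

## Interface

Orientations are given as a unit quaternion [w, x, y, z].
In Python, from rig import * gives the robot as it stands. The module is installed in compiled form; this text tells all that it offers.
- The arm moves only by the shell command python3 -m crank 'ROWS' [FORCE]. ROWS is JSON, a list that holds one entry, the list of rows, each a list of 7 numbers: the shift along the tool's x, y, z in units of 25 mm (1.0 is 25 mm), then the turn, a rotation vector about the tool's x, y, z in units of 8 degrees (1.0 is 8 degrees), then the finger opening in mm, from 0 to 85.4. A call has exactly 8 rows; each row shifts and turns the commanded pose from where the row before left it, along the tool's axes as they then stand; what a row does not reach is not made up. A row lasts 1/10 s, in which the tool goes at most 50 mm and 8.59 degrees, less where a joint would pass 70% of its speed; a pose out of reach is approached as far as the arm can. A call is refused whole if a number of a shift passes 1 or a number of a turn 1, either way. A call with a gripper value outside its range is refused whole. The fingers move at their own pace and stop on an object; FORCE is the grip in N (left out, the last holds). Time passes only in rows, so rows that do not move let the fingers close, or fill a call up. It gives the time, the measured TCP pose, the force, the opening and the grip force at its end, in the units of the state.
- sense(): the state, without advancing time (a new reading comes with each control period).
- capture(name): name is "side" or "top" or "wrist"; returns the picture (420x560x3 uint8, blue, green, red); there is no depth.
- camera_model(name): a dict with "fx", "fy", "cx", "cy" (pixels), "world_from_camera" (4x4, takes a point from camera to world coordinates); the wrist camera has in their place "T_tool_cam" (4x4, takes a point from camera to tool coordinates, whose origin is the TCP and whose axes are the flange's). Camera axes: x right, y up, looking along -z (the intrinsics and any distortion apply to the point x, -y, -z); pixel columns grow to the right and rows downward; lengths in mm; the calibration is good to about 2 mm. The wrist camera is an equidistant fisheye: a pixel r from the principal point sees the ray r / f radians off the axis. A picture is of the moment at which its call begins: read the wrist's pose just before it. camera_model takes no time and is no camera call.
- finish_job(): hands the job in; it is judged then, once.
The state is a dict: "time_s": time; "joints": joint angles; "dq": joint speeds; "tau": joint torques, N m; "eef_pos": TCP position; "ee_rot": TCP orientation; "force": force on the tool from outside, world axes, zero at the start; "wrist_torque": the same for the moment, N m; "grip_width": opening from 0.0 (shut) to 1.0 (fully open); "grip_force": force on a finger pad.
Only numpy, scipy, OpenCV 4.12 (cv2) and the standard library are available. Lean on these libraries where they do the work, as an engineer would, in place of code of your own. Each camera call takes 0.05 s, during which the arm holds its last target. There are 200 camera calls.

## Task

Lock the service cover on the sloped face of the blue kiln control box: take the orange-handled key out of its wooden block, push its blade well into the slot of the brass cam lock, and turn it clockwise a quarter turn until it comes up against its stop, with the slot level on the green marks. Then stand the key back in its block as it was found and let go, leaving the jars, tumbler and bulb on the table where they are.

Things in the scene. Friction and masses are not known exactly. Their poses are not given: they have to be found in the camera images.
- slot_key: Key, 120 mm tall, upright blade down in key_block. z up, x along blade width, y thickness; origin: blade's lower end. Steel blade 36 (x) x 5 mm (y), z 0-40, last 3 mm tapering to 33 x 3; flange 52 x 30, z 40-48, rests on the block; orange handle 32 (x) x 18 mm (y), z 48-120: grasp across the 18 mm at z 85-90. 90-180 g. Half a turn about z makes no difference.
- key_tip (a point): Centre of the key blade's lower end (same point and axes as slot_key).
- key_block: Dark hardwood block 90 (x) x 75 (y) x 45 mm high, fixed; origin: centre of its underside. A pocket 44 (x) x 12 mm (y) goes straight down through its middle, mouth chamfered 3 mm. The key stands in it with its x along the block's x, flange resting on the top face, so the key's origin is 5 mm above the table.
- control_box: Blue box, fixed: 180 mm deep (x -85 to 95), 170 wide (y), 150 high; origin on the table, front to its own -x. From a 45 mm front lip the face slopes up and back at 35 degrees to the top. In the middle of its white cover is the cam lock inside a dark steel ring (72 mm outer, 59 mm inner diameter) whose rim is level with the cam's face.
- lock_slot (a point): Centre of the slot's mouth on the cam's outer face, about 115 mm up. z points out of the cover, 35 degrees from vertical, to the box's front: the key goes in along -z. x along the slot (turns with the cam), y across. Brass disc 50 mm across; slot right across it, 10 mm wide, 14 deep, flat floor, edges chamfered 2.5 mm. The blade has 0.14 rad play each way: turn the key that much further.
- cam_lock (a joint): Cam angle, rad: 0 open (slot up and down the slope, red marks), 1.571 locked (slot level, green marks), hard stops at both. Grows clockwise seen facing the cover, about -z of lock_slot. Starts between 0 and 0.35. Friction of 0.12 N m holds it where it is left.
- slip_bulb: Yellow rubber slip-trailing bulb with a black spout, 59 mm across and 100 mm tall, loose; origin under its base. Leave it alone.
- jar_iron: Screw-lid jar with a white lid and pinkish powder, 66 mm across, 72 mm tall, loose; origin under its base. Leave it alone.
- tumbler: Celadon green tumbler, 65 mm across, 77 mm tall, loose; origin under its base. Leave it alone.
- jar_cobalt: Screw-lid jar with a black lid, 60 mm across, 79 mm tall, loose; origin under its base. Leave it alone.
Things that resemble listed ones, but are neither listed nor needed, are in the scene too. What is shaped like the key_block but red or turquoise is not meant.

How it is judged:
By the outcome, as a careful person would: the job done as asked, in the order asked, and still so for the second after the job is handed in, with the robot touching nothing.
It also fails if it takes over 56 s, if anything falls off the work surface, if the arm or the gripper's body presses on something with over 40 N, if the wrist force passes 120 N, or if a joint passes its speed limit or range.

## Working session

There is one attempt and no reset: what is moved stays moved. The work goes in short steps, Python scripts to look and compute and a shell command to move; the robot and the scene stay as the last step left them, time stands still between calls to the robot, and variables do not carry over. Pictures are saved under pics/ and viewed, at most 10 in all, crops included, and the job is handed in when it is done.

```bash
mkdir -p pics
python3 - <<'E'
from rig import *
import cv2, numpy as np
np.set_printoptions(precision=4,suppress=True)
s=sense();print(s)
for n in ("side","top","wrist"):
    print(n,camera_model(n)); cv2.imwrite(f"pics/{n}0.png",capture(n))
E
```

```text
{'time_s': 0.0, 'joints': array([ 1.0336,  0.3134,  1.4984,  0.    ,  1.331 , -0.2234]), 'dq': array([-0.0001, -0.001 ,  0.0014,  0.0014,  0.    ,  0.0007]), 'tau': array([  0.0005, -41.2264, -25.9745,  -0.0001,   0.0041,   0.    ]), 'eef_pos': array([161.9239, 499.125 , 230.7449]), 'ee_rot': array([-0.0003,  0.1563,  0.9877, -0.0006]), 'force': array([ 0.2744, -0.1983,  0.4015]), 'wrist_torque': array([-0.018 ,  0.0024, -0.0012]), 'grip_force': 0.0, 'grip_width': 0.9971764192291092}
side {'fx': 401.534128951777, 'fy': 401.534128951777, 'cx': 274.3052414424454, 'cy': 209.26444741832478, 'world_from_camera': array([[   0.9562,    0.1932,   -0.22  ,  263.0692],
       [  -0.2928,    0.6232,   -0.7252, -920.7244],
       [  -0.003 ,    0.7578,    0.6525,  900.1512],
       [   0.    ,    0.    ,    0.    ,    1.    ]])}
top {'fx': 412.3956680165298, 'fy': 412.3956680165298, 'cx': 274.36926860615023, 'cy': 207.28886742608267, 'world_from_camera': array([[  -0.0057,    0.9944,   -0.1059,  413.0403],
       [  -0.9997,   -0.003 ,    0.0256,    7.8289],
       [   0.0251,    0.106 ,    0.994 , 1278.9271],
       [   0.    ,    0.    ,    0.    ,    1.    ]])}
wrist {'fx': 325.19226210127806, 'fy': 325.19226210127806, 'cx': 278.7475716897811, 'cy': 210.1877477731881, 'T_tool_cam': array([[  -0.001 ,    0.9571,    0.2897,   74.2583],
       [   1.    ,    0.001 ,    0.0004,    1.2498],
       [   0.0001,    0.2897,   -0.9571, -142.6295],
       [   0.    ,    0.    ,    0.    ,    1.    ]])}
```

View pics/top0.png

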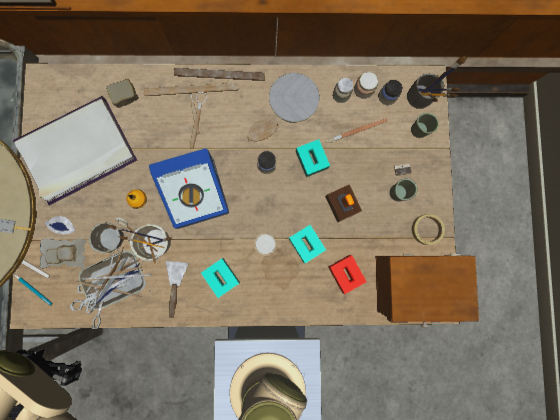

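View pics/side0.png

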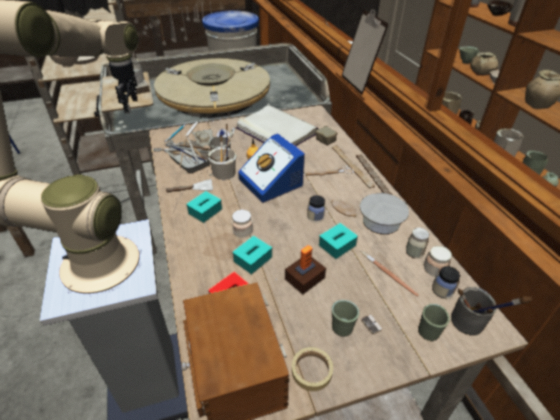

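Top view: the key (orange, 350,200) stands in the dark block (344,203). Lookalikes are the turquoise blocks (312,157), (307,243), (220,278) and the red block (347,274). The box is at (190,190). In the side view the key is at (305,258) and the cam at (265,161). I choose the dark block with the orange key and will check it in a close crop.

Run:
```python
import cv2, numpy as np
t=cv2.imread("pics/top0.png");s=cv2.imread("pics/side0.png")
def c(im,x,y,w,h,k): return cv2.resize(im[y:y+h,x:x+w],None,fx=k,fy=k,interpolation=cv2.INTER_CUBIC)
m=np.vstack([np.hstack([c(t,320,178,50,50,6),c(t,140,140,100,100,3)][0:1]+[c(t,145,145,90,60,5)[:, :450]]),
 np.hstack([c(s,280,242,50,50,6),c(s,235,130,75,50,6)])])
print(m.shape);cv2.imwrite("pics/m1.png",m)
```

```text
(600, 750, 3)
```

Run:
```python
import cv2, numpy as np
t=cv2.imread("pics/top0.png");s=cv2.imread("pics/side0.png")
def c(im,x,y,w,h,k): return cv2.resize(im[y:y+h,x:x+w],None,fx=k,fy=k,interpolation=cv2.INTER_CUBIC)
m=np.vstack([np.hstack([c(t,320,178,50,50,6),c(t,155,170,75,50,6)]),
 np.hstack([c(s,280,242,50,50,6),c(s,235,135,75,50,6)])])
print(m.shape);cv2.imwrite("pics/m1.png",m)
```

```text
(600, 750, 3)
```

View pics/m1.png

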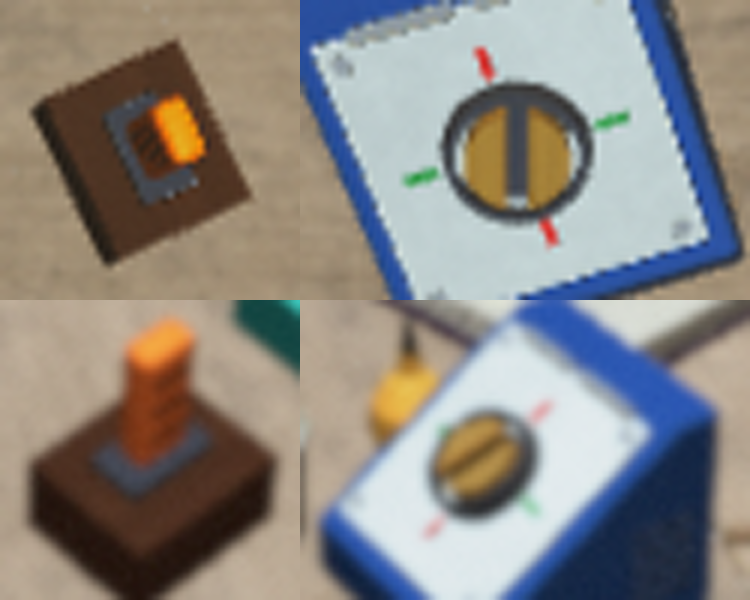

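Crop confirms it: the orange key's flange sits on the dark brown block, with the handle top at top (182,130)/side (160,342) in the crop. The slot centre is at (516,152)/(484,464). The slot stands about 20° clockwise of the red marks.

```bash
cat > h.py <<'E'
from rig import *
import numpy as np, cv2
from scipy.spatial.transform import Rotation as R
np.set_printoptions(precision=4,suppress=True)
def toolT(s):
    T=np.eye(4);T[:3,:3]=R.from_quat(np.roll(s["ee_rot"],-1)).as_matrix();T[:3,3]=s["eef_pos"];return T
def ray(n,u,v,T=None):
    m=camera_model(n);x=(u-m["cx"])/m["fx"];y=(v-m["cy"])/m["fy"]
    if n=="wrist":
        r=np.hypot(x,y);d=np.array([np.sin(r)*x/r,-np.sin(r)*y/r,-np.cos(r)]);W=T@m["T_tool_cam"]
    else: d=np.array([x,-y,-1]);W=m["world_from_camera"]
    d=W[:3,:3]@d;return W[:3,3],d/np.linalg.norm(d)
def tri(rays):
    A=sum(np.eye(3)-np.outer(d,d) for o,d in rays);b=sum((np.eye(3)-np.outer(d,d))@o for o,d in rays)
    p=np.linalg.solve(A,b);return p,[np.linalg.norm(np.cross(d,p-o)) for o,d in rays]
def atz(r,z): o,d=r;return o+d*(z-o[2])/d[2]
def proj(n,p,T=None):
    m=camera_model(n);W=T@m["T_tool_cam"] if n=="wrist" else m["world_from_camera"]
    c=np.linalg.inv(W)@np.r_[p,1];x,y,z=c[0],-c[1],-c[2]
    if n=="wrist":
        r=np.hypot(x,y);k=np.arctan2(r,z)/r;x*=k;y*=k
    else: x/=z;y/=z
    return np.array([m["fx"]*x+m["cx"],m["fy"]*y+m["cy"]])
E
python3 - <<'E'
from h import *
T=lambda x,y,ox,oy:ray("top",(x+.5)/6-.5+ox,(y+.5)/6-.5+oy)
S=lambda x,y,ox,oy:ray("side",(x+.5)/6-.5+ox,(y+.5)/6-.5+oy)
print("keytop",tri([T(182,130,320,178),S(160,342-300,280,242)]))
cb=[atz(T(x,y,320,178),45) for x,y in [(40,105),(178,40),(250,197),(108,265)]]
cs=[tri([T(*a,320,178),S(b[0],b[1]-300,280,242)]) for a,b in [((40,105),(155,390)),((108,265),(32,465)),((250,197),(140,555)),((178,40),(272,462))]]
print("blk",np.mean(cb,0),[np.linalg.norm(cb[i]-cb[i-1]) for i in range(4)]);print(cs)
d=cb[2]-cb[1]+cb[3]-cb[0];print("block x yaw",np.arctan2(d[1],d[0]))
print("slot",tri([T(516-300,152,155,170),S(184,164,235,135)]))
g=[atz(T(x-300,y,155,170),115) for x,y in [(420,180),(612,121)]];print("green",g);d=g[0]-g[1];print("box yaw",np.arctan2(-d[0],d[1]))
E
```

```text
keytop (array([ 558.6501, -236.4204,  123.9635]), [np.float64(0.31261693050254086), np.float64(0.3126169305025449)])
blk [ 557.4325 -233.5175   45.    ] [np.float64(87.4059033602268), np.float64(78.19299577747816), np.float64(87.19593606528059), np.float64(80.20133314351936)]
[(array([ 582.1808, -183.3202,   30.2115]), [np.float64(1.0324102482987108), np.float64(1.0324102482985857)]), (array([ 503.8559, -216.1433,   37.1422]), [np.float64(3.2480215771725605), np.float64(3.248021577172609)]), (array([ 534.4848, -286.7913,   44.5408]), [np.float64(0.28010391081726793), np.float64(0.2801039108171327)]), (array([ 613.7421, -252.3852,   42.7103]), [np.float64(0.9113456569980904), np.float64(0.9113456569980302)])]
block x yaw -2.7468399626553093
slot (array([574.9852, 216.9507, 104.6852]), [np.float64(0.5628424350006735), np.float64(0.5628424350007476)])
green [array([559.8013, 260.0306, 115.    ]), array([587.7132, 170.2199, 115.    ])]
box yaw 0.30132256636239796
```

```bash
python3 -m crank '[[[-0.9,-0.35,0,0,0,0,85],[-0.9,-0.35,0,0,0,0,85],[-0.9,-0.35,0,0,0,0,85],[-0.9,-0.35,0,0,0,0,85],[-0.9,-0.35,0,0,0,0,85],[-0.9,-0.35,0,0,0,0,85],[-0.9,-0.35,0,0,0,0,85],[-0.9,-0.35,0,0,0,0,85]]]'
python3 -m crank '[[[-0.9,-0.35,0,0,0,0,85],[-0.9,-0.35,0,0,0,0,85],[-0.9,-0.35,0,0,0,0,85],[-0.9,-0.35,0,0,0,0,85],[-0.9,-0.35,0,0,0,0,85],[-0.9,-0.35,0,0,0,0,85],[-0.5,-0.3,0,0,0,0,85],[0,0,0,0,0,0,85]]]'
cat > snap.py <<'E'
import sys,pickle
from h import *
s=sense();im=capture("wrist");cv2.imwrite(f"pics/{sys.argv[1]}.png",im);pickle.dump(toolT(s),open(f"pics/{sys.argv[1]}.pkl","wb"))
print({k:s[k] for k in("time_s","joints","eef_pos","ee_rot","force")})
E
python3 snap.py w1
python3 -m crank '[[[-0.6,-0.4,0,0,0,0,85],[-0.6,-0.4,0,0,0,0,85],[-0.6,-0.4,0,0,0,0,85],[-0.6,-0.4,0,0,0,0,85],[-0.6,-0.4,0,0,0,0,85],[-0.6,-0.4,0,0,0,0,85],[-0.6,-0.4,0,0,0,0,85],[0,0,0,0,0,0,85]]]'
python3 snap.py w2
python3 - <<'E'
from h import *
import pickle
for n in("w1","w2"):
    T=pickle.load(open(f"pics/{n}.pkl","rb"));print(proj("wrist",[575,217,110],T))
E
```

```text
time_s: 0.95
eef_pos: [312.3, 376.5, 231.1]
ee_rot: [-0.0, 0.156, 0.988, -0.0]
force: [-0.6, 0.3, 0.6]
grip_width: 0.994
grip_force: 0.0
time_s: 1.75
eef_pos: [434.0, 273.6, 231.0]
ee_rot: [-0.0, 0.157, 0.988, -0.0]
force: [-0.7, 0.3, 0.5]
grip_width: 0.994
grip_force: 0.0
{'time_s': 1.75, 'joints': array([ 0.3339,  0.2873,  1.533 , -0.0001,  1.322 , -0.921 ]), 'eef_pos': array([434.0392, 273.6493, 230.9724]), 'ee_rot': array([-0.0003,  0.1572,  0.9876, -0.0002]), 'force': array([-0.7109,  0.2705,  0.5414])}
time_s: 2.6
eef_pos: [512.3, 174.9, 231.1]
ee_rot: [-0.0, 0.157, 0.988, -0.0]
force: [-0.7, -0.1, -0.0]
grip_width: 0.99
grip_force: 0.0
{'time_s': 2.6, 'joints': array([ 0.1125,  0.3491,  1.4483, -0.0002,  1.3443, -1.1434]), 'eef_pos': array([512.2833, 174.8832, 231.1182]), 'ee_rot': array([-0.    ,  0.1568,  0.9876, -0.0001]), 'force': array([-0.6829, -0.0619, -0.0261])}
[268.1542 345.0223]
[343.5531 253.7041]
```

Run:
```python
import cv2, numpy as np
a=cv2.imread("pics/w1.png");b=cv2.imread("pics/w2.png")
c=lambda im,x,y:cv2.resize(im[y:y+145,x:x+98],None,fx=4,fy=4,interpolation=cv2.INTER_CUBIC)
cv2.imwrite("pics/m2.png",np.hstack([c(a,219,273),c(b,295,180)]))
```

```text
(no output)
```

View pics/m2.png

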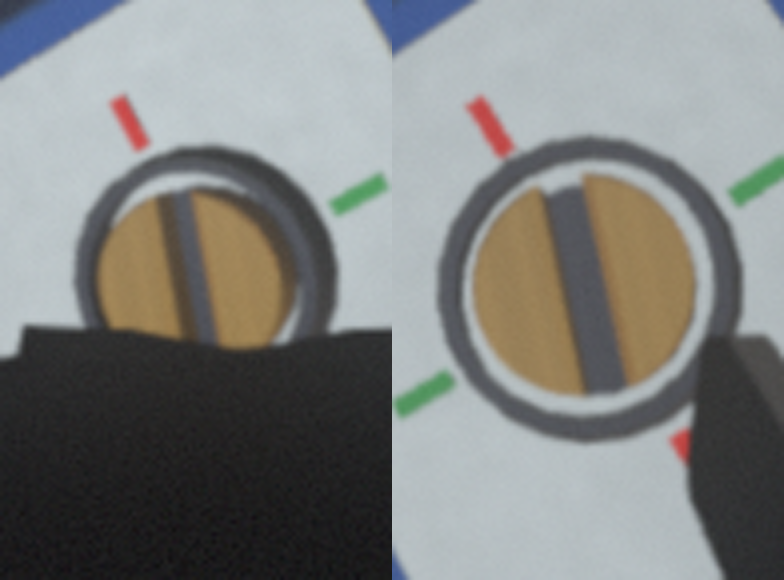

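The w2 crop shows the cam nearly face-on. The brass centre is at (585,286), the slot centreline runs (565,184)-(606,390), and the green inner ends are at (455,378) and (730,198). In w1 the gripper partly hides the cam, whose centre is about (197,287).

Run:
```python
from h import *
import pickle
T1,T2=[pickle.load(open(f"pics/{n}.pkl","rb")) for n in("w1","w2")]
W1=lambda x,y:ray("wrist",(x+.5)/4-.5+219,(y+.5)/4-.5+273,T1)
W2=lambda x,y:ray("wrist",(x-392+.5)/4-.5+295,(y+.5)/4-.5+180,T2)
T=lambda x,y:ray("top",(x+.5)/6-.5+155,(y+.5)/6-.5+170)
S=lambda x,y:ray("side",(x+.5)/6-.5+235,(y+.5)/6-.5+135)
t,s,a,b=T(216,152),S(184,164),W1(197,287),W2(585,286)
for r in ([t,s],[a,b],[s,b],[s,a,b],[t,s,a,b]): print(tri(r))
p=tri([s,a,b])[0]
g=[atz(W2(x,y),110) for x,y in((455,378),(730,198))];d=g[0]-g[1];yaw=np.arctan2(-d[0],d[1]);print("yaw",yaw,np.linalg.norm(d))
c,s5=np.cos(yaw),np.sin(yaw);th=np.radians(35)
n=np.array([-np.sin(th)*c,-np.sin(th)*s5,np.cos(th)]);u=np.array([np.cos(th)*c,np.cos(th)*s5,np.sin(th)])
def onp(r,h=0): o,d=r;return o+d*(((p+n*h-o)@n)/(d@n))
def ang(r1,r2,h=0):
    e=onp(r1,h)-onp(r2,h);return -np.arctan2(np.cross(u,e)@n,e@u)
# upslope is image bottom (forward)
print("cam",ang(W2(606,390),W2(565,184)),"disc",np.linalg.norm(onp(W2(473,286))-onp(W2(695,286))),"lower red",ang(W2(508,153),W2(475,102),-5)," green",ang(W2(455,378),W2(730,198)))
print("n",n,"u",u)
```

```text
(array([574.9852, 216.9507, 104.6852]), [np.float64(0.5628424350006735), np.float64(0.5628424350007476)])
(array([572.002 , 217.2783, 111.7691]), [np.float64(0.6253647106238472), np.float64(0.6253647106238868)])
(array([575.4689, 217.4405, 104.1904]), [np.float64(0.26341773745880215), np.float64(0.2634177374587689)])
(array([575.4912, 216.5027, 105.8377]), [np.float64(0.723681172528482), np.float64(1.5425563022397348), np.float64(1.3085690118551718)])
(array([575.0465, 216.5617, 106.1055]), [np.float64(0.8443540494544411), np.float64(0.9927913789595657), np.float64(1.701557355843281), np.float64(1.0436315469295618)])
yaw -2.834087834877284 74.6442645292962
cam -2.8905677617782413 disc 70.0806714991212 lower red -3.075561628420338  green -1.5707963267948948
n [0.5467 0.1736 0.8192] u [-0.7807 -0.2479  0.5736]
```

Run:
```python
from h import *
import pickle
T2=pickle.load(open("pics/w2.pkl","rb"))
W2=lambda x,y:ray("wrist",(x-392+.5)/4-.5+295,(y+.5)/4-.5+180,T2)
yaw=.3075;c,s=np.cos(yaw),np.sin(yaw);th=np.radians(35)
n=np.array([-np.sin(th)*c,-np.sin(th)*s,np.cos(th)]);u=np.array([np.cos(th)*c,np.cos(th)*s,np.sin(th)])
for z in(104,110,115):
    p=atz(W2(585,286),z)
    on=lambda r,h=0:r[0]+r[1]*(((p+n*h-r[0])@n)/(r[1]@n))
    D=lambda a,b:np.linalg.norm(on(W2(*a))-on(W2(*b)))
    def ang(a,b):
        e=on(W2(*a))-on(W2(*b));return -np.arctan2(np.cross(u,e)@n,e@u)
    print(z,p,"disc",D((473,286),(695,286)),D((584,175),(584,396)),"ring",D((438,290),(742,290)),D((590,136),(588,441)),"cam",ang((606,390),(565,184)),ang((585,395),(545,193)),ang((627,385),(585,175)),"green",ang((455,378),(730,198)))
print(n,u)
```

```text
104 [575.2698 217.428  104.    ] disc 52.01524362473891 51.21484839114667 ring 71.26032537792915 70.73527023135351 cam 0.3618248321446439 0.3597572991920225 0.3639643393887441 green 1.5707919655205422
110 [572.3071 217.0202 110.    ] disc 50.85827297396816 50.07568086364807 ring 69.6752880065493 69.16191161705116 cam 0.3618248321446436 0.3597572991920226 0.36396433938874456 green 1.5707919655205447
115 [569.8383 216.6803 115.    ] disc 49.894130764992525 49.126374590732674 ring 68.35442353039944 67.85077943846599 cam 0.3618248321446443 0.35975729919202276 0.36396433938874395 green 1.5707919655205445
[-0.5467 -0.1736  0.8192] [0.7807 0.2479 0.5736]
```

```bash
python3 -m crank '[[[-0.64,-0.79,0,0,0,0,85],[-0.64,-0.79,0,0,0,0,85],[-0.64,-0.79,0,0,0,0,85],[-0.64,-0.79,0,0,0,0,85],[-0.64,-0.79,0,0,0,0,85],[-0.64,-0.79,0,0,0,0,85],[-0.64,-0.79,0,0,0,0,85],[-0.64,-0.79,0,0,0,0,85]]]' | head -2
python3 -m crank '[[[-0.64,-0.79,0,0,0,0,85],[-0.64,-0.79,0,0,0,0,85],[-0.64,-0.79,0,0,0,0,85],[-0.64,-0.79,0,0,0,0,85],[-0.64,-0.79,0,0,0,0,85],[-0.64,-0.79,0,0,0,0,85],[-0.64,-0.79,0,0,0,0,85],[0,0,0,0,0,0,85]]]' | head -2
python3 snap.py w3
python3 -m crank '[[[0,-0.6,0,0,0,0,85],[0,-0.6,0,0,0,0,85],[0,-0.6,0,0,0,0,85],[0,-0.6,0,0,0,0,85],[0,-0.6,0,0,0,0,85],[0,-0.2,0,0,0,0,85],[0,0,0,0,0,0,85],[0,0,0,0,0,0,85]]]' | head -2
python3 snap.py w4
python3 - <<'E'
from h import *
import pickle
o=[]
for n in("w3","w4"):
    T=pickle.load(open(f"pics/{n}.pkl","rb"));q=proj("wrist",[558.6,-236,110],T);print(q)
    im=cv2.imread(f"pics/{n}.png");x,y=(q-[48,72]).astype(int).clip(0);print(x,y);o.append(cv2.resize(im[y:y+145,x:x+98],None,fx=4,fy=4,interpolation=cv2.INTER_CUBIC))
cv2.imwrite("pics/m3.png",np.hstack(o))
E
```

```text
time_s: 3.45
eef_pos: [584.7, -13.9, 231.4]
time_s: 4.25
eef_pos: [648.8, -181.7, 230.4]
{'time_s': 4.25, 'joints': array([-0.4464,  0.6607,  0.9685, -0.0002,  1.5132, -1.7016]), 'eef_pos': array([ 648.8498, -181.6634,  230.4403]), 'ee_rot': array([-0.0004,  0.1571,  0.9876, -0.    ]), 'force': array([ 0.3474,  0.3508, -0.7492])}
time_s: 5.1
eef_pos: [624.0, -256.0, 231.3]
{'time_s': 5.1, 'joints': array([-0.5628,  0.6615,  0.9648,  0.0002,  1.5153, -1.82  ]), 'eef_pos': array([ 623.9509, -256.029 ,  231.2842]), 'ee_rot': array([-0.    ,  0.1561,  0.9877,  0.0001]), 'force': array([-0.0921,  0.359 , -0.2188])}
[180.6374 124.078 ]
132 52
[275.8262 121.9157]
227 49
```

View pics/m3.png

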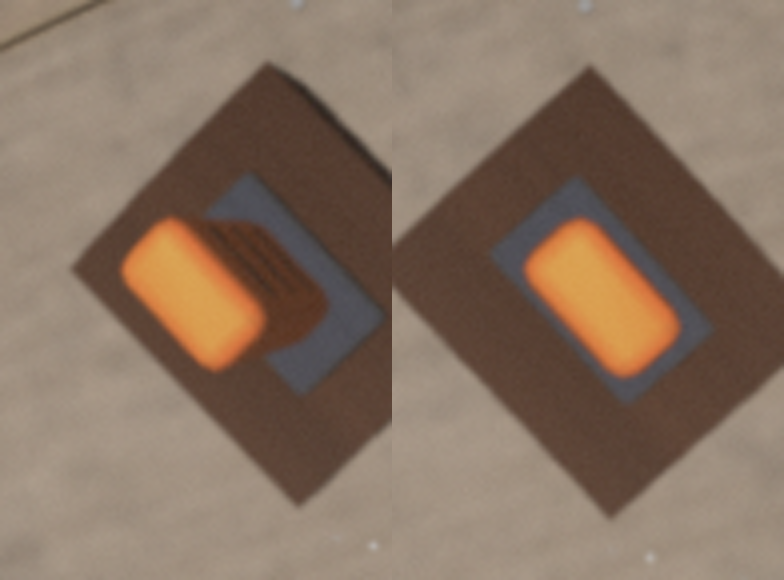

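w3 and w4 crops: the handle top centre is at (194,295) and (602,298). The flange corners are (249,174), (383,318), (303,394) in w3 and (577,178), (713,328), (627,405), (491,255) in w4. The key stands in the dark block.

Run:
```python
from h import *
import pickle
T3,T4=[pickle.load(open(f"pics/{n}.pkl","rb")) for n in("w3","w4")]
W3=lambda x,y:ray("wrist",(x+.5)/4-.5+132,(y+.5)/4-.5+52,T3)
W4=lambda x,y:ray("wrist",(x-392+.5)/4-.5+227,(y+.5)/4-.5+49,T4)
print("top",tri([W3(194,295),W4(602,298)]))
f=[tri([W3(*a),W4(*b)]) for a,b in(((249,174),(577,178)),((383,318),(713,328)),((303,394),(627,405)))]
for q in f: print(q)
P=[atz(W4(*b),53) for b in((577,178),(713,328),(627,405),(491,255))];print("flange ctr",np.mean(P,0),np.linalg.norm(P[1]-P[0]),np.linalg.norm(P[2]-P[1]))
d=P[1]-P[0]+P[2]-P[3];print("yaw",np.arctan2(d[1],d[0]))
H=[atz(W4(*b),125) for b in((577,218),(682,325),(627,378),(524,268))];d=H[1]-H[0]+H[2]-H[3];print("yaw handle",np.arctan2(d[1],d[0]),np.mean(H,0))
B=[atz(W4(*b),45) for b in((591,66),(610,518))];print(np.mean(B,0))
x=T4[:3,0];print("toolx az",np.arctan2(x[1],x[0]))
```

```text
top (array([ 560.147 , -233.7351,  120.0845]), [np.float64(0.04960858179707438), np.float64(0.04960858179725549)])
(array([ 531.523 , -230.7285,   51.2351]), [np.float64(0.08409794684189509), np.float64(0.08409794684193743)])
(array([ 577.3947, -210.5124,   51.5563]), [np.float64(0.22358368830123293), np.float64(0.22358368830117545)])
(array([ 588.9607, -236.4853,   50.9438]), [np.float64(0.19976948691079172), np.float64(0.19976948691112456)])
flange ctr [ 560.2119 -233.5902   53.    ] 49.65718698334682 28.55504703884246
yaw 0.4157176988978326
yaw handle 0.4436267933519235 [ 559.851  -233.5065  125.    ]
[ 560.6545 -234.147    45.    ]
toolx az 2.8280137995923007
```

```bash
python3 -m crank '[[[0,0,0,0,0,-0.65,85],[0,0,0,0,0,-0.65,85],[0,0,0,0,0,-0.65,85],[0,0,0,0,0,-0.65,85],[0,0,0,0,0,-0.65,85],[0,0,0,0,0,-0.65,85],[0,0,0,0,0,-0.65,85],[0,0,0,0,0,-0.65,85]]]' | head -2
python3 -m crank '[[[0.4,0.37,0.5,0,0,0,85],[0.4,0.37,0.5,0,0,0,85],[0.4,0.37,0.5,0,0,0,85],[0.4,0.37,0.5,0,0,0,85],[0.39,0.36,0.5,0,0,0,85],[0,0,0.3,0,0,0,85],[0,0,0,0,0,0,85],[0,0,0,0,0,0,85]]]'
cat > goal.py <<'E'
# goal.py x y z  + optional target tool x,z axes -> remaining move in tool units
import sys
from h import *
def goal(p,X=None,Z=None):
    s=sense();T=toolT(s);M=T[:3,:3]
    print("t",round(s["time_s"],2),"pos",s["eef_pos"],"shift u",M.T@(np.array(p)-T[:3,3])/25,"F",s["force"],"j",s["joints"],"grip",s["grip_width"]*85.4,s["grip_force"])
    if X is not None:
        Z=np.array(Z)/np.linalg.norm(Z);X=np.array(X)-Z*(Z@np.array(X));X/=np.linalg.norm(X)
        G=np.c_[X,np.cross(Z,X),Z];print("turn u",np.degrees(R.from_matrix(M.T@G).as_rotvec())/8)
E
python3 -c "
from goal import *
goal([560,-233.6,73],[-np.cos(.41),-np.sin(.41),0],[0,0,-1])"
```

```text
time_s: 5.95
eef_pos: [624.1, -255.6, 231.3]
time_s: 6.75
eef_pos: [560.6, -234.3, 161.8]
ee_rot: [0.0, -0.205, 0.979, -0.0]
force: [0.0, -0.4, 0.6]
grip_width: 0.996
grip_force: 0.0
t 6.75 pos [ 560.6123 -234.2589  161.7575] shift u [0.0139 0.0368 3.5503] F [ 0.0102 -0.369   0.6021] j [-0.5884  0.5501  1.3307  0.      1.2598 -2.5719] grip 85.09096685145091 0.0
turn u [-0.0058  0.0041  0.0187]
```

```bash
python3 -m crank '[[[0.01,0.03,0.6,0,0,0,85],[0,0,0.6,0,0,0,85],[0,0,0.6,0,0,0,85],[0,0,0.6,0,0,0,85],[0,0,0.6,0,0,0,85],[0,0,0.4,0,0,0,85],[0,0,0.15,0,0,0,85],[0,0,0,0,0,0,50]]]'
python3 -m crank '[[[0,0,0,0,0,0,10],[0,0,0,0,0,0,10],[0,0,0,0,0,0,10],[0,0,0,0,0,0,10],[0,0,0,0,0,0,10],[0,0,0,0,0,0,10],[0,0,0,0,0,0,10],[0,0,0,0,0,0,10]]]' 80
python3 -c "
from goal import *
goal([560,-233.6,73],[-np.cos(.41),-np.sin(.41),0],[0,0,-1]);print(sense()['wrist_torque'])"
```

```text
time_s: 7.55
eef_pos: [559.6, -233.6, 72.6]
ee_rot: [0.0, -0.205, 0.979, -0.0]
force: [-0.8, -1.0, 0.2]
grip_width: 0.85
grip_force: 0.0
time_s: 8.35
eef_pos: [559.5, -233.6, 72.9]
ee_rot: [0.0, -0.205, 0.979, -0.0]
force: [0.1, 0.3, 5.3]
grip_width: 0.199
grip_force: 80.0
t 8.35 pos [ 559.48   -233.6442   72.8935] shift u [-0.0198 -0.0067 -0.0042] F [0.1089 0.309  5.2706] j [-0.5886  0.6454  1.4221 -0.      1.0734 -2.5717] grip 16.960843619869422 79.99627232551575
turn u [-0.004   0.0024  0.0163]
[0.0046 0.069  0.0086]
```

Gripped at an opening of 17 mm with 80 N. Lifting the key and carrying it to the box.

```bash
python3 -m crank '[[[0,0,-0.5,0,0,0,10],[0,0,-0.9,0,0,0,10],[0,0,-0.9,0,0,0,10],[0,0,-1,0,0,0,10],[0,0,-1,0,0,0,10],[0,0,-1,0,0,0,10],[0,0,-1,0,0,0,10],[0,0,-1,0,0,0,10]]]'
python3 -m crank '[[[-0.3,0.9,0,0,0,0,10],[-0.3,0.9,0,0,0,0,10],[-0.3,0.9,0,0,0,0,10],[-0.3,0.9,0,0,0,0,10],[-0.3,0.9,0,0,0,0,10],[-0.3,0.9,0,0,0,0,10],[-0.3,0.9,0,0,0,0,10],[-0.3,0.9,0,0,0,0,10]]]'
python3 -m crank '[[[-0.3,0.9,0,0,0,0,10],[-0.3,0.9,0,0,0,0,10],[-0.3,0.9,0,0,0,0,10],[-0.3,0.9,0,0,0,0,10],[-0.3,0.9,0,0,0,0,10],[-0.3,0.9,0,0,0,0,10],[-0.3,0.9,0,0,0,0,10],[-0.3,0.9,0,0,0,0,10]]]' | head -2
cat > lock.py <<'E'
from goal import *
yaw=.3075;th=np.radians(35);c,s=np.cos(yaw),np.sin(yaw)
n=np.array([-np.sin(th)*c,-np.sin(th)*s,np.cos(th)]);u=np.array([np.cos(th)*c,np.cos(th)*s,np.sin(th)])
P=np.array([571.,217.,113.])
def e(a): return R.from_rotvec(-a*n).apply(u)
def lg(h,a,off=(0,0),P=P):
    """tip h mm above slot mouth, blade at cam angle a; off = tip offset in tool x,y"""
    X=-e(a);Y=np.cross(-n,X);goal(P+n*(68+h)+off[0]*X+off[1]*Y,X,-n)
E
python3 -c "
from lock import *
lg(70,.35,(-65,0))"
```

```text
time_s: 9.15
eef_pos: [559.0, -233.3, 256.5]
ee_rot: [-0.0, -0.205, 0.979, 0.0]
force: [0.3, -1.0, -1.8]
grip_width: 0.202
grip_force: 79.3
time_s: 9.95
eef_pos: [541.7, -43.5, 255.5]
ee_rot: [-0.0, -0.205, 0.979, 0.0]
force: [-0.4, 0.6, -0.9]
grip_width: 0.195
grip_force: 79.4
time_s: 10.75
eef_pos: [524.5, 145.4, 255.5]
t 10.75 pos [524.5298 145.3757 255.4867] shift u [-1.5987  1.1154 -0.2234] F [-0.4491 -0.116  -2.0585] j [ 0.055   0.3397  1.3975  0.      1.4046 -1.9281] grip 17.052150007143386 79.43630576133728
turn u [-0.5391 -4.3808  3.1542]
```

```bash
python3 -m crank '[[[0,0,0,-0.07,-0.55,0.39,10],[0,0,0,-0.07,-0.55,0.39,10],[0,0,0,-0.07,-0.55,0.39,10],[0,0,0,-0.07,-0.55,0.39,10],[0,0,0,-0.07,-0.55,0.39,10],[0,0,0,-0.07,-0.55,0.39,10],[0,0,0,-0.07,-0.55,0.4,10],[0,0,0,-0.05,-0.53,0.41,10]]]' | head -2
python3 -c "
from lock import *
lg(70,.35,(-65,0))"
```

```text
time_s: 11.55
eef_pos: [524.6, 144.3, 255.5]
t 11.55 pos [524.5925 144.2713 255.4946] shift u [-0.8037  1.7011  0.6736] F [ 0.3292  0.1505 -0.7322] j [-0.0438  0.048   1.8798  0.332   0.657  -1.7757] grip 17.225802654865145 79.33456420898438
turn u [ 0.0129  0.0147 -0.0199]
```

```bash
python3 snap.py w5 | cut -c1-60
python3 -m crank '[[[-0.15,0.35,0.1,0,0,0,10],[-0.15,0.35,0.1,0,0,0,10],[-0.15,0.35,0.1,0,0,0,10],[-0.15,0.35,0.1,0,0,0,10],[-0.15,0.35,0.1,0,0,0,10],[-0.05,0.35,0.1,0,0,0,10],[0,0.35,0.07,0,0,0,10],[0,0,0,0,0,0,10]]]' | head -2
python3 snap.py w6 | cut -c1-60
python3 - <<'E'
from h import *
import pickle
o=[]
for n in("w5","w6"):
    T=pickle.load(open(f"pics/{n}.pkl","rb"));q=proj("wrist",[571,217,113],T);print(q,"tip",proj("wrist",(T@[0,0,68,1])[:3],T))
    im=cv2.imread(f"pics/{n}.png");x,y=(q-[60,60]).astype(int).clip(0);print(x,y);o.append(cv2.resize(im[y:y+150,x:x+100],None,fx=4,fy=4,interpolation=cv2.INTER_CUBIC))
cv2.imwrite("pics/m4.png",np.hstack(o))
E
```

```text
{'time_s': 11.55, 'joints': array([-0.0438,  0.048 ,  1.8798
time_s: 12.4
eef_pos: [549.7, 206.2, 264.4]
{'time_s': 12.4, 'joints': array([ 0.1077,  0.1386,  1.7526,
[323.4235 146.3055] tip [277.1006 224.4384]
263 86
[254.3378 125.7421] tip [277.1006 224.4384]
194 65
```

View pics/m4.png

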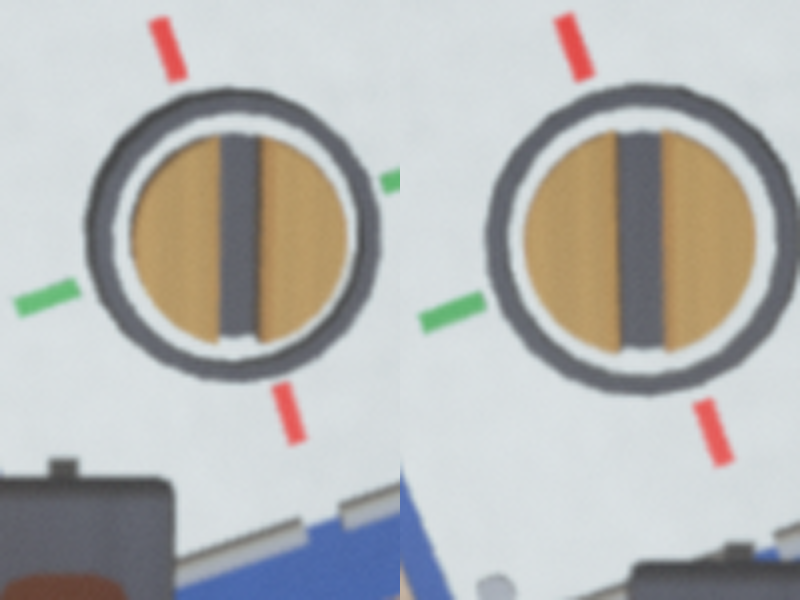

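Both crops show the cam face-on. The disc centre is at (240,239) in w5 and (640,241) in w6, and the slot is vertical in the image, parallel to tool x. The blade's near corner peeks past the flange at (63,459) in w5 and (739,543) in w6.

```bash
cat >> lock.py <<'E'
import pickle
T5,T6=[pickle.load(open(f"pics/{k}.pkl","rb")) for k in("w5","w6")]
W5=lambda x,y:ray("wrist",(x+.5)/4-.5+263,(y+.5)/4-.5+86,T5)
W6=lambda x,y:ray("wrist",(x-400+.5)/4-.5+194,(y+.5)/4-.5+65,T6)
E
python3 - <<'E'
from lock import *
p,r=tri([W5(240,239),W6(640,241)]);print("slot",p,r)
for z in (105,110,115):
  p=atz(W6(640,241),z);p5=atz(W5(240,239),z)
  on=lambda r:r[0]+r[1]*(((p-r[0])@n)/(r[1]@n))
  def ang(a,b):
    q=on(W6(*a))-on(W6(*b));return -np.arctan2(np.cross(u,q)@n,q@u)
  print(z,p,p5,"disc",np.linalg.norm(on(W6(524,241))-on(W6(756,241))),np.linalg.norm(on(W6(640,130))-on(W6(640,353))),"ring",np.linalg.norm(on(W6(640,83))-on(W6(640,395))),
   "cam",ang((643,350),(640,130)),"red",ang((713,432),(574,48)))
for k,T in(("5",T5),("6",T6)):
  q=proj("wrist",(T@[18,0,68,1])[:3],T);print(k,q, (q-[263,86])*4 if k=="5" else (q-[194,65])*4+[400,0])
# marks in w5, triangulate centres
for a,b in(((168,49),(574,48)),((289,414),(713,432)),((47,297),(453,311))): print(tri([W5(*a),W6(*b)]))
E
```

```text
slot [570.8088 216.5634 111.819 ] [np.float64(0.022454741714268898), np.float64(0.022454741714095387)]
105 [575.6003 217.3636 105.    ] [576.5385 219.3131 105.    ] disc 51.45230594985642 49.855228087492065 ring 69.91023326434092 cam 0.34446567963161634 red 0.013696203533410917
110 [572.1054 216.7713 110.    ] [572.3176 217.3001 110.    ] disc 50.365797712094896 48.802445029229666 ring 68.4339526012438 cam 0.34446567963161634 red 0.013696203533410712
115 [568.6104 216.179  115.    ] [568.0967 215.2871 115.    ] disc 49.279289474333474 47.74966197096747 ring 66.95767193814659 cam 0.3444656796316169 red 0.013696203533410917
5 [277.0422 199.052 ] [ 56.1687 452.2081]
6 [277.0422 199.052 ] [732.1687 536.2081]
(array([542.1645, 207.849 ,  72.8096]), [np.float64(0.09847882341374295), np.float64(0.09847882341350306)])
(array([614.9179, 229.5923, 127.9447]), [np.float64(0.13259740482785162), np.float64(0.1325974048278883)])
(array([592.5857, 173.9147,  99.5733]), [np.float64(0.0835602132301607), np.float64(0.08356021323001704)])
```

```bash
sed -i 's/^yaw=.3075/yaw=.30/; s/^P=.*/P=np.array([570.6,216.5,112.3])/' lock.py
python3 -c "
from lock import *
lg(10,.34,(1.2,-1.3))"
```

```text
t 12.45 pos [549.6755 205.7388 264.3211] shift u [ 2.6642 -0.8282  2.3977] F [-0.5602 -0.3878 -0.0008] j [ 0.1068  0.1382  1.7534  0.191   0.6594 -1.539 ] grip 16.898454834467174 79.34132695198059
turn u [ 0.0405 -0.0259 -0.0194]
```

```bash
python3 -m crank '[[[0.6,-0.2,0.2,0.02,-0.02,-0.02,10],[0.6,-0.2,0.3,0.02,0,0,10],[0.6,-0.2,0.4,0,0,0,10],[0.6,-0.2,0.5,0,0,0,10],[0.26,-0.03,0.5,0,0,0,10],[0,0,0.4,0,0,0,10],[0,0,0.1,0,0,0,10],[0,0,0,0,0,0,10]]]'
python3 -c "
from lock import *
lg(10,.34,(1.2,-1.3))"; python3 -c "
from h import *
cv2.imwrite('pics/s1.png',cv2.resize(capture('side')[110:190,210:310],None,fx=7,fy=7,interpolation=2))"
```

```text
time_s: 13.25
eef_pos: [528.0, 201.4, 175.4]
ee_rot: [0.286, 0.02, 0.953, 0.095]
force: [0.5, -0.5, 0.0]
grip_width: 0.197
grip_force: 79.3
t 13.25 pos [527.9635 201.4107 175.3553] shift u [ 0.0401  0.0278 -0.0171] F [ 0.5101 -0.4616  0.001 ] j [ 0.1058  0.2029  1.9361  0.2781  0.4143 -1.6446] grip 16.862279683044115 79.34402346611023
turn u [-0.0005  0.0041 -0.0101]
```

View pics/s1.png

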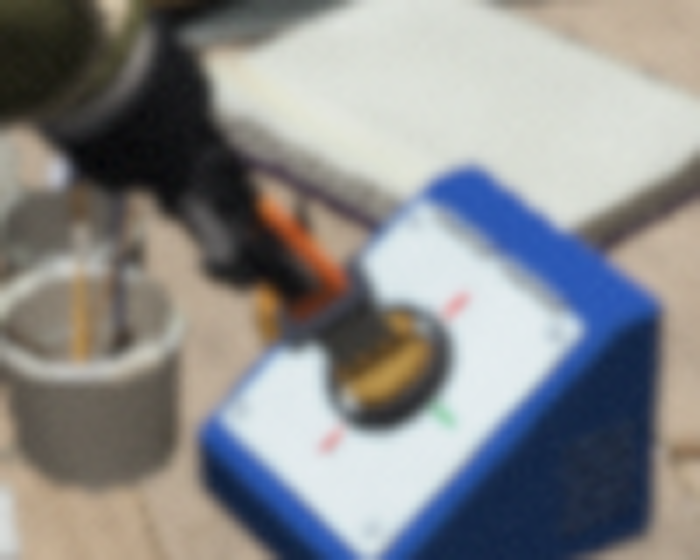

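The side crop shows the blade lined up over the slot at (375,345), tilted with the cover. Pushing in slowly.

```bash
python3 -m crank '[[[0.04,0.03,0.08,0,0,0,10],[0,0,0.08,0,0,0,10],[0,0,0.08,0,0,0,10],[0,0,0.08,0,0,0,10],[0,0,0.08,0,0,0,10],[0,0,0.08,0,0,0,10],[0,0,0.06,0,0,0,10],[0,0,0,0,0,0,10]]]' | tail -4
python3 -c "
from lock import *
lg(-13,.34,(1.2,-1.3));print('tool F',toolT(sense())[:3,:3].T@sense()['force'])"
```

```text
ee_rot: [0.285, 0.02, 0.953, 0.095]
force: [-0.3, -0.2, -1.3]
grip_width: 0.199
grip_force: 79.3
t 14.1 pos [534.0456 204.6082 163.4282] shift u [-0.0259 -0.0021  0.3571] F [-0.3329 -0.2148 -1.2793] j [ 0.112   0.2361  1.9309  0.288   0.3863 -1.6517] grip 16.973118249171176 79.34398770332336
turn u [-0.0009  0.0014 -0.0109]
tool F [ 0.9503 -0.451   0.829 ]
```

```bash
python3 -m crank '[[[0,0,0.06,0,0,0,10],[0,0,0.06,0,0,0,10],[0,0,0.06,0,0,0,10],[0,0,0.06,0,0,0,10],[0,0,0.04,0,0,0,10],[0,0,0,0,0,0,10],[0,0,0,0,0,0,10],[0,0,0,0,0,0,10]]]' | tail -4
python3 -c "
from lock import *
lg(-13,.34,(1.2,-1.3));print('tool F',toolT(sense())[:3,:3].T@sense()['force'])"
```

```text
ee_rot: [0.286, 0.02, 0.953, 0.095]
force: [-0.1, -0.1, -1.5]
grip_width: 0.2
grip_force: 79.7
t 14.9 pos [537.8923 205.7803 157.9899] shift u [-0.0191 -0.0038  0.0867] F [-0.0631 -0.1122 -1.5176] j [ 0.1138  0.253   1.9262  0.2945  0.3738 -1.6576] grip 17.078530608265407 79.6735417842865
turn u [-0.0004  0.0045 -0.0106]
tool F [ 0.8635 -0.4005  1.189 ]
```

```bash
python3 -m crank '[[[0,0,0.03,0,0,0,10],[0,0,0.03,0,0,0,10],[0,0,0.03,0,0,0,10],[0,0,0.03,0,0,0,10],[0,0,0,0,0,0,10],[0,0,0,0,0,0,10],[0,0,0,0,0,0,10],[0,0,0,0,0,0,10]]]' | tail -4
python3 -c "
from lock import *
lg(-13,.34,(1.2,-1.3));print('tool F',toolT(sense())[:3,:3].T@sense()['force'])"
```

```text
ee_rot: [0.286, 0.019, 0.953, 0.095]
force: [-32.6, -13.4, 33.9]
grip_width: 0.201
grip_force: 86.2
t 15.7 pos [538.7181 206.1809 157.7215] shift u [ 0.0013 -0.017   0.057 ] F [-32.5819 -13.3769  33.9314] j [ 0.1143  0.2551  1.9248  0.2961  0.3721 -1.6602] grip 17.128951745715725 86.22524857521057
turn u [0.0036 0.0119 0.0002]
tool F [  7.6127  -6.0385 -47.9317]
```

```bash
python3 -m crank '[[[0,0,-0.1,0,0,0,10],[0,0,-0.04,0,0,0.3,10],[0,0,0,0,0,0.6,10],[0,0,0,0,0,0.6,10],[0,0,0,0,0,0.6,10],[0,0,0,0,0,0.6,10],[0,0,0,0,0,0.3,10],[0,0,0,0,0,0,10]]]' | tail -4
python3 -c "
from lock import *
lg(-10.5,1.71,(1.2,-1.3));s=sense();M=toolT(s)[:3,:3].T;print('tool F',M@s['force'],M@s['wrist_torque'])"
```

```text
ee_rot: [0.26, 0.218, 0.928, 0.152]
force: [-0.4, 3.0, 1.6]
grip_width: 0.203
grip_force: 79.5
t 16.5 pos [537.7977 205.9705 158.7669] shift u [0.0349 0.0625 0.0129] F [-0.3577  2.984   1.6061] j [ 0.1141  0.2515  1.9261  0.2944  0.3745 -1.2381] grip 17.308909991933426 79.5342206954956
turn u [0.0103 0.0043 6.8004]
tool F [ 1.0487  3.0829 -1.0041] [-0.4197  0.4289 -0.0759]
```

```bash
python3 -m crank '[[[0,0,0,0,0,0.7,10],[0,0,0,0,0,0.7,10],[0,0,0,0,0,0.7,10],[0,0,0,0,0,0.7,10],[0,0,0,0,0,0.7,10],[0,0,0,0,0,0.7,10],[0,0,0,0,0,0.7,10],[0,0,0,0,0,0,10]]]' | tail -4
python3 -c "
from lock import *
lg(-10.5,1.71,(1.2,-1.3));s=sense();M=toolT(s)[:3,:3].T;print('tool F',M@s['force'],M@s['wrist_torque'])"
```

```text
ee_rot: [0.194, 0.517, 0.801, 0.231]
force: [1.0, 3.2, 0.8]
grip_width: 0.201
grip_force: 79.4
t 17.3 pos [538.2152 206.1528 159.185 ] shift u [0.0676 0.0018 0.0162] F [0.9679 3.2011 0.7807] j [ 0.1144  0.2515  1.9253  0.2948  0.3739 -0.5529] grip 17.13157341805906 79.37647461891174
turn u [0.0202 0.0012 1.8926]
tool F [2.5037 2.3092 0.4385] [-0.5546  0.7039 -0.0239]
```

```bash
python3 -m crank '[[[0,0,0,0,0,0.4,10],[0,0,0,0,0,0.4,10],[0,0,0,0,0,0.4,10],[0,0,0,0,0,0.4,10],[0,0,0,0,0,0.3,10],[0,0,0,0,0,0,10],[0,0,0,0,0,0,10],[0,0,0,0,0,0,10]]]' | tail -4
python3 -c "
from lock import *
lg(-10.5,1.71,(1.2,-1.3));s=sense();M=toolT(s)[:3,:3].T;print('tool F',M@s['force'],M@s['wrist_torque'])"
```

```text
ee_rot: [0.162, 0.617, 0.726, 0.255]
force: [2.7, 5.2, 2.1]
grip_width: 0.199
grip_force: 79.4
t 18.1 pos [538.4325 205.8803 159.329 ] shift u [ 0.0776 -0.025   0.0179] F [2.6778 5.1683 2.0746] j [ 0.1139  0.2514  1.9252  0.2945  0.3735 -0.29  ] grip 16.99798845239106 79.36434388160706
turn u [0.0241 0.0018 0.0091]
tool F [4.7307 3.9213 0.656 ] [-0.7969  0.9419 -0.0724]
```

```bash
python3 snap.py w7 | cut -c1-30
python3 - <<'E'
from lock import *
T=pickle.load(open("pics/w7.pkl","rb"));q=proj("wrist",P,T);print(q)
a=cv2.imread("pics/w7.png");s=capture("side")
x,y=(q-[50,100]).astype(int).clip(0);print(x,y)
A=cv2.resize(a[y:y+150,x:x+100],None,fx=4,fy=4,interpolation=2);B=cv2.resize(s[125:200,225:275+0],None,fx=8,fy=8,interpolation=2)
B=cv2.resize(s[125:200,235:285],None,fx=8,fy=8,interpolation=2)
cv2.imwrite("pics/m5.png",np.hstack([A[:600],B[:600]]))
E
```

```text
{'time_s': 18.1, 'joints': arr
[279.3563 229.9474]
229 129
```

View pics/m5.png

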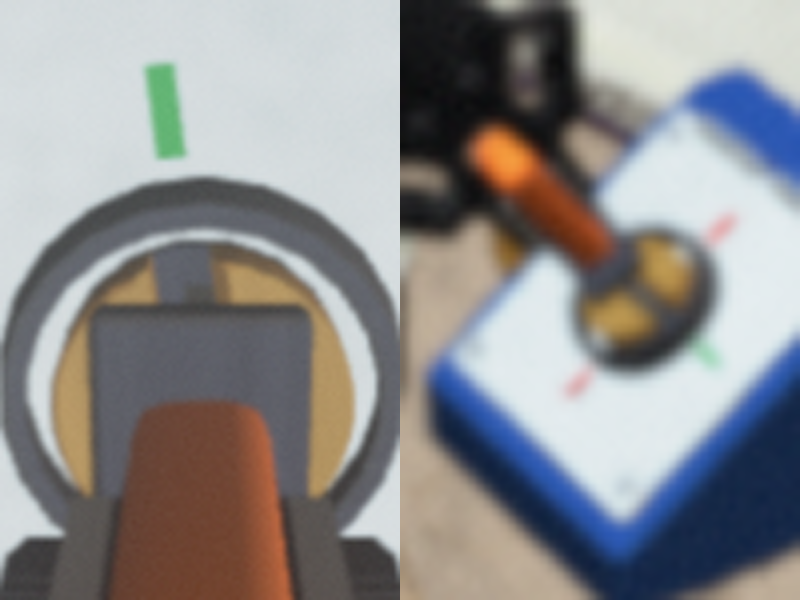

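The wrist crop shows the slot at (183,270), on the line to the green mark at (165,110), with the blade in it. I'll turn a little more until the torque rises at the stop.

```bash
python3 -m crank '[[[0,0,0,0,0,0.15,10],[0,0,0,0,0,0.15,10],[0,0,0,0,0,0.15,10],[0,0,0,0,0,0,10],[0,0,0,0,0,0,10],[0,0,0,0,0,0,10],[0,0,0,0,0,0,10],[0,0,0,0,0,0,10]]]' | tail -3
python3 -c "
from lock import *
lg(-10.5,1.71,(1.2,-1.3));s=sense();M=toolT(s)[:3,:3].T;print('tool F',M@s['force'],M@s['wrist_torque'])"
```

```text
force: [3.7, 5.1, 2.6]
grip_width: 0.201
grip_force: 79.4
t 19.0 pos [538.4584 205.9131 159.3693] shift u [ 0.0746 -0.0316  0.0184] F [3.6508 5.0977 2.5665] j [ 0.1141  0.2514  1.9252  0.2938  0.3734 -0.2279] grip 17.198388452971557 79.39419150352478
turn u [ 0.0249  0.0022 -0.4297]
tool F [4.8172 4.7002 0.7776] [-0.7183  1.0577 -0.5322]
```

```bash
python3 -m crank '[[[0,0,0,0,0,0.15,10],[0,0,0,0,0,0.15,10],[0,0,0,0,0,0,10],[0,0,0,0,0,0,10],[0,0,0,0,0,0,10],[0,0,0,0,0,-0.2,10],[0,0,0,0,0,-0.3,10],[0,0,0,0,0,-0.3,10]]]' | tail -3
python3 -c "
from lock import *
lg(-10.5,1.71,(1.2,-1.3));s=sense();M=toolT(s)[:3,:3].T;print('tool F',M@s['force'],M@s['wrist_torque'])"
```

```text
force: [2.7, 2.3, 2.1]
grip_width: 0.198
grip_force: 79.4
t 19.8 pos [538.2286 205.7894 159.0941] shift u [ 0.0805 -0.0119  0.0153] F [2.7147 2.2806 2.0605] j [ 0.1138  0.2515  1.9256  0.2942  0.3738 -0.2986] grip 16.931019623475798 79.44942355155945
turn u [0.019  0.0024 0.072 ]
tool F [1.8621 3.6484 0.1954] [-0.3871  0.4528 -0.0572]
```

```bash
python3 -m crank '[[[0,0,0,0,0,-0.45,10],[0,0,0,0,0,-0.4,10],[0,0,0,0,0,0,10],[0,0,-0.2,0,0,0,10],[0,0,-0.3,0,0,0,10],[0,0,-0.5,0,0,0,10],[0,0,-0.8,0,0,0,10],[0,0,-0.8,0,0,0,10]]]' | tail -3
python3 -m crank '[[[-0.7,0,-0.4,0,0,0,10],[-0.7,0,-0.4,0,0,0,10],[-0.7,0,-0.2,0,0,0,10],[-0.5,0,0,0,0,0,10],[0,0,0,0,0,0,10],[0,0,0,0,0,0,10],[0,0,0,0,0,0,10],[0,0,0,0,0,0,10]]]' | tail -3
python3 snap.py w8
python3 - <<'E'
from lock import *
T=pickle.load(open("pics/w8.pkl","rb"));q=proj("wrist",P,T);print(q)
a=cv2.imread("pics/w8.png")
x,y=(q-[75,75]).astype(int).clip(0);print(x,y)
cv2.imwrite("pics/m6.png",cv2.resize(a[y:y+150,x:x+150],None,fx=4,fy=4,interpolation=2))
E
```

```text
force: [0.3, 0.6, -1.5]
grip_width: 0.201
grip_force: 79.3
force: [-0.2, -0.3, -1.2]
grip_width: 0.198
grip_force: 79.3
{'time_s': 21.4, 'joints': array([-0.0853,  0.0272,  1.9687,  0.389 ,  0.6059, -0.6329]), 'eef_pos': array([506.4663, 128.7555, 231.4748]), 'ee_rot': array([0.1768, 0.5709, 0.7639, 0.2433]), 'force': array([-0.2097, -0.3485, -1.1772])}
[280.9287 125.8896]
205 50
```

View pics/m6.png

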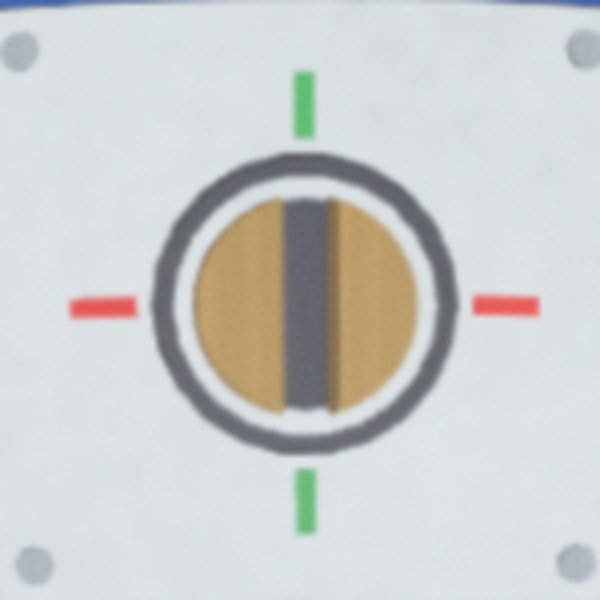

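Locked: the slot sits exactly on the green marks (304,105)–(306,500). Returning the key to its block.

```bash
cat > back.py <<'E'
from goal import *
def b(z,x=559.5,y=-233.6): goal([x,y,z],[-.9159,-.4014,0],[0,0,-1])
E
python3 -c "
from back import *
b(235)"
```

```text
t 21.45 pos [506.5192 128.7108 231.4936] shift u [-14.4924  -1.5837  -1.4158] F [ 0.4744  0.3248 -1.5587] j [-0.0854  0.0272  1.9686  0.3891  0.6059 -0.6331] grip 17.300434539095008 79.32110667228699
turn u [  3.3109   3.6564 -11.7305]
```

```bash
python3 -m crank '[[[-0.9,-0.1,-0.1,0,0,0,10],[-0.9,-0.1,-0.1,0,0,0,10],[-0.9,-0.1,-0.1,0,0,0,10],[-0.9,-0.1,-0.1,0,0,0,10],[-0.9,-0.1,-0.1,0,0,0,10],[-0.9,-0.1,-0.1,0,0,0,10],[-0.9,-0.1,-0.1,0,0,0,10],[-0.9,-0.1,-0.1,0,0,0,10]]]' | head -2
python3 -m crank '[[[0,0,0,0.21,0.23,-0.73,10],[0,0,0,0.21,0.23,-0.73,10],[0,0,0,0.21,0.23,-0.73,10],[0,0,0,0.21,0.23,-0.73,10],[0,0,0,0.21,0.23,-0.73,10],[0,0,0,0.21,0.23,-0.73,10],[0,0,0,0.21,0.23,-0.73,10],[0,0,0,0.21,0.23,-0.73,10]]]' | head -2
python3 -m crank '[[[0,0,0,0.21,0.23,-0.73,10],[0,0,0,0.21,0.23,-0.73,10],[0,0,0,0.21,0.23,-0.73,10],[0,0,0,0.21,0.23,-0.73,10],[0,0,0,0.21,0.23,-0.73,10],[0,0,0,0.21,0.23,-0.73,10],[0,0,0,0.21,0.23,-0.73,10],[0,0,0,0.18,0.2,-0.73,10]]]' | head -2
python3 -c "
from back import *
b(180)"
```

```text
time_s: 22.25
eef_pos: [531.4, -53.0, 235.1]
time_s: 23.05
eef_pos: [531.4, -52.2, 235.0]
time_s: 23.85
eef_pos: [531.6, -52.0, 235.0]
t 23.85 pos [531.574  -51.9765 234.9847] shift u [ 1.8681 -7.1128  2.1869] F [-0.6409  0.0084 -1.3093] j [-0.3168  0.3328  1.4607 -0.0004  1.3526 -2.2981] grip 17.019623657509072 79.19015407562256
turn u [ 0.0194 -0.0257 -0.0172]
```

```bash
python3 -m crank '[[[0.24,-0.9,0,0.02,-0.03,-0.02,10],[0.24,-0.9,0,0,0,0,10],[0.24,-0.9,0,0,0,0,10],[0.24,-0.9,0,0,0,0,10],[0.24,-0.9,0,0,0,0,10],[0.24,-0.9,0,0,0,0,10],[0.24,-0.9,0,0,0,0,10],[0.19,-0.81,0,0,0,0,10]]]' | head -2
python3 -m crank '[[[0,0,0.5,0,0,0,10],[0,0,0.6,0,0,0,10],[0,0,0.6,0,0,0,10],[0,0,0.5,0,0,0,10],[0,0,0,0,0,0,10],[0,0,0,0,0,0,10],[0,0,0,0,0,0,10],[0,0,0,0,0,0,10]]]' | head -2
python3 -c "
from back import *
b(73)"; python3 -c "
from h import *
a=capture('side')[220:300,275:335];T=toolT(sense());b=capture('wrist');q=proj('wrist',(T@[0,0,95,1])[:3],T);print(q);x,y=int(q[0])-50,int(q[1])-115;print(x,y)
cv2.imwrite('pics/m7.png',np.hstack([cv2.resize(a,(420,560),interpolation=2),cv2.resize(b[y:y+150,x:x+100],(373,560),interpolation=2)]))"
```

```text
time_s: 24.65
eef_pos: [559.3, -234.9, 234.5]
time_s: 25.45
eef_pos: [559.4, -234.0, 180.5]
t 25.45 pos [ 559.3693 -234.0035  180.5193] shift u [0.0002 0.0127 4.3008] F [ 1.2649  0.4102 -1.6342] j [-0.5902  0.5305  1.3114  0.0023  1.2982 -2.5704] grip 17.254117929185444 79.3495523929596
turn u [ 0.      0.0191 -0.0301]
[277.2643 211.9698]
227 96
```

View pics/m7.png

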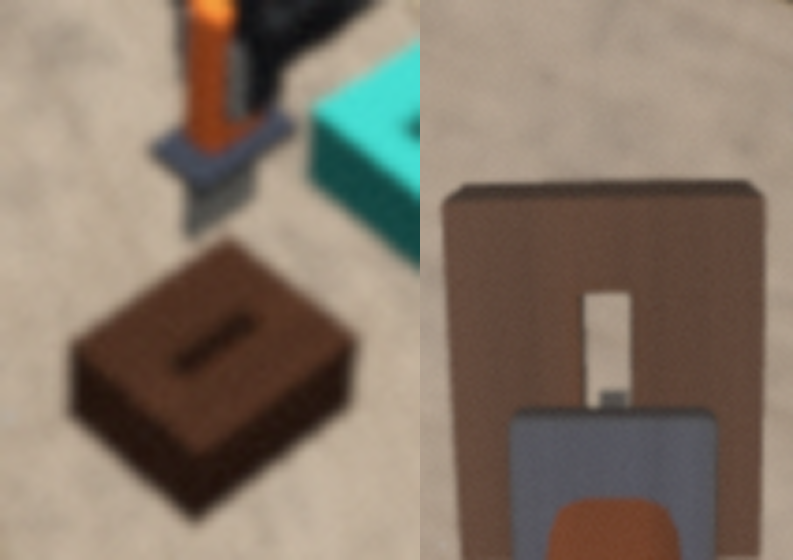

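The final crop shows the blade over the pocket: blade at (613,400), pocket centred at (607,345), about 1 mm off with 3.5 mm of play. Lowering the key.

```bash
python3 -m crank '[[[0,-0.01,0.5,0,0.02,-0.03,10],[0,0,0.6,0,0,0,10],[0,0,0.6,0,0,0,10],[0,0,0.5,0,0,0,10],[0,0,0.5,0,0,0,10],[0,0,0.5,0,0,0,10],[0,0,0.4,0,0,0,10],[0,0,0.3,0,0,0,10]]]'
python3 -m crank '[[[0,0,0.15,0,0,0,10],[0,0,0.1,0,0,0,10],[0,0,0.05,0,0,0,10],[0,0,0.03,0,0,0,10],[0,0,0,0,0,0,10],[0,0,0,0,0,0,10],[0,0,0,0,0,0,10],[0,0,0,0,0,0,10]]]'
python3 -c "
from back import *
b(73);print(sense()['wrist_torque'])"
```

```text
time_s: 26.35
eef_pos: [559.0, -234.1, 81.3]
ee_rot: [-0.001, -0.205, 0.979, 0.001]
force: [-0.5, -0.3, -0.7]
grip_width: 0.205
grip_force: 79.3
time_s: 27.15
eef_pos: [559.2, -234.1, 74.2]
ee_rot: [-0.0, -0.205, 0.979, 0.0]
force: [0.1, 0.5, -1.7]
grip_width: 0.201
grip_force: 79.3
t 27.15 pos [ 559.1803 -234.1338   74.1648] shift u [-0.0203  0.0144  0.0466] F [ 0.1376  0.4674 -1.7039] j [-0.5895  0.6445  1.4199 -0.0001  1.0783 -2.5733] grip 17.13081031077926 79.34910178184509
turn u [ 0.0063 -0.0051 -0.0003]
[ 0.0511 -0.0263  0.0151]
```

Continue until the flange touches.

```bash
python3 -m crank '[[[0,0,0.02,0,0,0,10],[0,0,0.02,0,0,0,10],[0,0,0.02,0,0,0,10],[0,0,0.01,0,0,0,10],[0,0,0,0,0,0,10],[0,0,0,0,0,0,10],[0,0,0,0,0,0,10],[0,0,0,0,0,0,10]]]'
```

```text
time_s: 27.95
eef_pos: [559.2, -234.2, 72.9]
ee_rot: [-0.0, -0.205, 0.979, 0.0]
force: [-2.2, 1.0, 5.7]
grip_width: 0.2
grip_force: 80.3
```

Flange contact at the original height. Releasing and retreating upward.

```bash
python3 -m crank '[[[0,0,0,0,0,0,30],[0,0,0,0,0,0,50],[0,0,0,0,0,0,70],[0,0,0,0,0,0,85],[0,0,0,0,0,0,85],[0,0,0,0,0,0,85],[0,0,0,0,0,0,85],[0,0,0,0,0,0,85]]]'
python3 -m crank '[[[0,0,-0.2,0,0,0,85],[0,0,-0.5,0,0,0,85],[0,0,-0.9,0,0,0,85],[0,0,-0.9,0,0,0,85],[0,0,-0.9,0,0,0,85],[0,0,-0.9,0,0,0,85],[0,0,-0.9,0,0,0,85],[0,0,-0.9,0,0,0,85]]]'
python3 -m crank '[[[-0.8,0,0,0,0,0,85],[-0.8,0,0,0,0,0,85],[-0.8,0,0,0,0,0,85],[-0.6,0,0,0,0,0,85],[0,0,0,0,0,0,85],[0,0,0,0,0,0,85],[0,0,0,0,0,0,85],[0,0,0,0,0,0,85]]]' | head -2
python3 snap.py w9 | cut -c1-30
python3 - <<'E'
from h import *
import pickle
T=pickle.load(open("pics/w9.pkl","rb"));im=cv2.imread("pics/w9.png");t=capture("top");t0=cv2.imread("pics/top0.png")
def blob(im,m):
    h=cv2.cvtColor(im,cv2.COLOR_BGR2HSV);k=cv2.inRange(h,(5,150,150),(25,255,255))
    n,_,st,c=cv2.connectedComponentsWithStats(k);return [(st[i,4],c[i]) for i in range(1,n) if st[i,4]>15 and np.hypot(*(c[i]-m))<25]
q=proj("wrist",[560,-233.6,122],T);print(q,blob(im,q));q=np.array([350,199.5]);print(blob(t0,q),blob(t,q))
# anything else moved?
d=cv2.absdiff(cv2.GaussianBlur(t,(5,5),0),cv2.GaussianBlur(t0,(5,5),0)).max(2)
for nm,(x,y) in dict(bulb=(136,198),iron=(265,244),tumbler=(403,190),cobalt=(266,161),cobalt2=(392,92)).items(): print(nm,d[y-12:y+12,x-12:x+12].max())
E
```

```text
time_s: 28.75
eef_pos: [559.1, -234.1, 72.3]
ee_rot: [-0.001, -0.205, 0.979, 0.0]
force: [0.0, 0.9, 0.5]
grip_width: 0.999
grip_force: 0.0
time_s: 29.55
eef_pos: [559.2, -234.2, 227.0]
ee_rot: [-0.0, -0.205, 0.979, -0.0]
force: [0.5, -0.7, -0.1]
grip_width: 0.996
grip_force: 0.0
time_s: 30.35
eef_pos: [627.5, -204.5, 225.2]
{'time_s': 30.35, 'joints': ar
[277.601  114.5149] [(np.int32(896), array([278.9877, 113.856 ]))]
[(np.int32(63), array([349.2857, 199.1905]))] []
bulb 11
iron 11
tumbler 33
cobalt 9
cobalt2 9
```

```bash
python3 -c "
from rig import *
print(finish_job())"
```

```text
the job is handed in; nothing more can be done
None
```

The cover is locked: the key was turned clockwise to its stop and the slot sits level on the green marks. The key is back upright in its dark block and released, and the job was handed in at about 30 s. The jars and bulb look unmoved; the tumbler showed a small image change that I put down to the arm's shadow and did not check, though the arm never worked near it.

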